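# Slide the dome model onto the cutting mat

## Robot

A 6-joint arm with a two-finger parallel gripper is mounted at the origin on the work surface. World frame = base frame: x ahead of the robot, y to its left, z up, the work surface at z = 0. Lengths are in m, angles in rad, forces in N, time in s.
With the tool pointing down it reaches from about 0.375 to 0.9 m from the base axis. Payload 3.1 kg.
Tool frame: the origin (TCP) lies at the very end of the fingers, on their centre line; the grasp point (between the pads) lies 19 mm behind it; z points along the fingers, y is the line along which they close (so a half turn about z gives the same grasp; the last joint's range is limited). The gripper opens to 87 mm and grips with 3 to 60 N. Pads are 19 mm wide; open, the fingers measure 117 mm over their backs; the gripper's body (75 mm by 190 mm) begins 51 mm behind the grasp point.
Start: joints at [-1.365, 0.527, 1.433, -0, 1.181, -0.178], TCP at [0.234, -0.579, 0.223] pointing down, gripper open.
Joint ranges: [-3.08, 3.08], [-0.75, 2.2], [0.22, 2.44], [-1.43, 4.57], [0, 2.65], [-2.85, 2.85]. Speed limits (rad/s): [2.79, 2.79, 3.14, 3.14, 3.14, 3.14].

## Interface

Orientations are given as a unit quaternion [x, y, z, w].
In Python, from rig import robot gives the robot as it stands. The module is installed in compiled form; this text tells all that it offers.
- The arm moves only by the tool servo_tool, never from a script. Its argument "rows" is one flat list of numbers, 5 for each row, row after row: the closure, from -1 (fully open) to 1 (shut), so that 0 is half open, then the shift along the tool's x, y, z in m, then the turn about the tool's z in degrees. A call has 1 to 5 rows; each row shifts and turns the commanded pose from where the row before left it, along the tool's axes as they then stand; what a row does not reach is not made up. A row lasts 1/12 s, in which the tool goes at most 41.7 mm and 7.16 degrees, less where a joint would pass 70% of its speed; a pose out of reach is approached as far as the arm can. A call with a gripper value outside its range is refused whole. The fingers move at their own pace and stop on an object; "newtons" is the grip in N (left out, the last holds). Time passes only in rows, so rows that do not move let the fingers close. It gives the time, the measured TCP pose, the force, the opening and the grip force at its end, in the units of the state.
- robot.get_obs(): the state, without advancing time (a new reading comes with each control period).
- robot.camera(name): name is "scene" or "side" or "wrist"; returns a dict with "pixels" (420x560x3 uint8, red, green, blue), "intrinsics" (3x3 intrinsics, pixels), "dist" ([k1, k2, p1, p2, k3] as OpenCV has them; the pictures are not rectified), "rvec" (rotation vector, rad) and "tvec" (3), from world to camera coordinates, as OpenCV has them; the wrist camera has in their place "mount" (4x4, takes a point from camera to tool coordinates, whose origin is the TCP and whose axes are the flange's). Camera axes: x right, y down, z forward; pixel columns grow to the right and rows downward; lengths in m; the calibration is good to about 2 mm. A picture is of the moment at which its call begins: read the wrist's pose just before it. There is no depth.
- robot.hand_in(): hands the job in; it is judged then, once.
Trained networks look in a picture, given as the dict that the camera call returned (one of the last four; its "shot" number tells which), for a name from the list of things; names that differ only in an ending like _2 or _b are one class to them, and where a whole thing is asked for, a point or a joint stands for the part that bears it (a point fixed in the world has none). Each returns a list of dicts, best first, with "score" (0 to 1); they miss things now and then, are a little off and sometimes report something else, mostly with a low value. They report only what shows in the picture. A call takes as long as a camera call. They do not tell look-alikes from the thing itself.
- robot.spot_in(picture, query): "at" ([x, y, z] in m, in world coordinates, good to about 4 mm: the middle of the surface that is visible of it).
- robot.outline_of(picture, query): "region" (420x560 bool, what is visible of it).
- robot.place_of(picture, query): "at" ([x, y, z] in m, in world coordinates, good to about 4 mm: a listed point, or the origin of a listed thing).
The state is a dict: "time": time; "q": joint angles; "joint_velocities": joint speeds; "joint_torque": joint torques, N m; "position": TCP position; "tool_rot": TCP orientation; "ft_force": force on the tool from outside, world axes, zero at the start; "moment": the same for the moment, N m; "grip_width": finger opening in m; "grip_force": force on a finger pad.
Only numpy, scipy, OpenCV 4.12 (cv2) and the standard library are available. Lean on these libraries where they do the work, as an engineer would, in place of code of your own. Each camera call takes 0.05 s, during which the arm holds its last target. There are 200 camera calls.

## Task

The glue on the models is still curing. Slide the small board that carries the blue foam dome across the bench onto the green cutting mat, keeping it flat on the bench all the way without lifting or tipping it, and leave it centred on the mat with its long side parallel to the mat's long side. Leave the other board (with the flanged collar) and the roll of yellow tape where they are, and let go of the board.

Things in the scene. Friction and masses are not known exactly. Their poses are not given: they have to be found in the camera images.
- dome_board: Board to slide: brown wood, 200 x 110 mm (x, y), top face 11 mm above the bench, on 2 mm felt feet, 0.25-0.5 kg. Origin: centre of its underside, x along the long side. On it: pale-blue foam dome, 68 mm across, 36 high, at x +58 mm; pale pine grip block, 50 (x) x 24 (y) mm, top 45 mm above the bench, at x -35, y 0. Drag by the block or push. Starts left or right of the mat.
- mat: Target: green cutting mat with a pale grid, fixed to the bench, 250 x 160 mm (x, y), 1 mm thick: the board slides over its edge without a step. Origin: its centre at bench height; x along its long side. Turned up to 23 degrees. The board may lie on it either way round.
- collar_board: Bystander, not to be moved: a board of the same make, size, axes and pine block, but carrying a blue foam flanged collar instead of the dome (72 mm disc with a 40 mm neck, 36 mm high). On the other side of the mat.
- tape: Bystander: roll of yellow tape lying flat beyond the mat, 60 mm across, 40 mm hole, 19 mm high. Origin: centre of its underside. Not to be moved.
Mind the look-alikes: they are no part of the job. Leave any pink look-alike of the dome_board alone.

How it is judged:
By the outcome, as a careful person would: the job done as asked, in the order asked, and still so for the second after the job is handed in, with the robot touching nothing.
It also fails if it takes over 38 s, if anything falls off the work surface, if the arm or the gripper's body presses on something with over 40 N, if the wrist force passes 120 N, or if a joint passes its speed limit or range.

## Working session

There is one attempt and no reset: what is moved stays moved. The work goes in short steps, Python scripts to look and compute and a tool call to move; the robot and the scene stay as the last step left them, time stands still between calls to the robot, and variables do not carry over. Pictures are saved under pics/ and viewed, at most 10 in all, crops included, and the job is handed in when it is done.

Besides the shell and the picture viewer there is one more tool, called after "Call:" as a command line: name --argument value ..., lists and objects as JSON in quotes. servo_tool: Moves the arm, as the interface text tells. Its arguments: {"type":"object","properties":{"rows":{"type":"array","items":{"type":"number"}},"newtons":{"type":"number"}},"required":["rows"]}

```bash
mkdir -p pics; python3 - <<'E'
from rig import robot
import cv2,numpy as np
o=robot.get_obs();print(o['time'],o['position'],o['tool_rot'],o['grip_width'])
ims=[]
for n in ['scene','side']:
    p=robot.camera(n);cv2.imwrite(f'pics/{n}0.png',p['pixels'][...,::-1])
    for q in ['dome_board','mat','collar_board','tape']:
        for f in (robot.spot_in,robot.place_of):
            print(n,q,f.__name__,[(np.round(d['at'],3).tolist(),round(d['score'],2)) for d in f(p,q)])
        print('   px',[(np.argwhere(d['region']).mean(0)[::-1].round().tolist(),int(d['region'].sum()),round(d['score'],2)) for d in robot.outline_of(p,q)])
print(robot.get_obs()['time'])
E
```

```text
0.0 [ 0.23390443 -0.57879462  0.22158343] [ 9.81639211e-01  1.90744084e-01 -1.87857206e-05 -1.07447930e-03] 0.08684145064610592
scene dome_board call [([0.681, -0.54, 0.009], 0.83), ([0.504, -0.292, 0.006], 0.81)]
scene dome_board call [([0.492, -0.287, 0.0], 0.95), ([0.665, -0.543, -0.001], 0.62)]
   px [([206.0, 188.0], 1862, 0.72), ([114.0, 240.0], 2509, 0.58)]
scene mat call [([0.553, -0.017, -0.0], 0.94)]
scene mat call [([0.554, 0.318, 0.001], 0.66), ([0.542, -0.017, -0.002], 0.61)]
   px [([300.0, 195.0], 3322, 0.92)]
scene collar_board call [([0.572, 0.311, 0.007], 0.94)]
scene collar_board call [([0.556, 0.32, -0.002], 0.83)]
   px [([414.0, 185.0], 1853, 0.59)]
scene tape call [([0.739, 0.051, 0.017], 0.77)]
scene tape call [([0.732, 0.056, 0.0], 0.78)]
   px [([205.0, 188.0], 1796, 0.71), ([340.0, 237.0], 400, 0.63)]
side dome_board call [([0.66, -0.514, 0.012], 0.79), ([0.473, -0.276, 0.013], 0.78)]
side dome_board call [([0.665, -0.543, -0.003], 0.96), ([0.491, -0.294, 0.001], 0.82)]
   px [([328.0, 162.0], 1087, 0.79), ([341.0, 215.0], 1700, 0.74)]
side mat call [([0.534, -0.012, 0.0], 0.95)]
side mat call [([0.543, -0.018, 0.001], 0.79)]
   px [([274.0, 264.0], 4340, 0.76)]
side collar_board call [([0.533, 0.328, 0.013], 0.81)]
side collar_board call [([0.55, 0.318, -0.002], 0.77)]
   px [([179.0, 353.0], 4478, 0.66)]
side tape call [([0.726, 0.057, 0.016], 0.7)]
side tape call [([0.729, 0.054, -0.0], 0.83)]
   px [([197.0, 247.0], 336, 0.77)]
1.3
```

View pics/scene0.png

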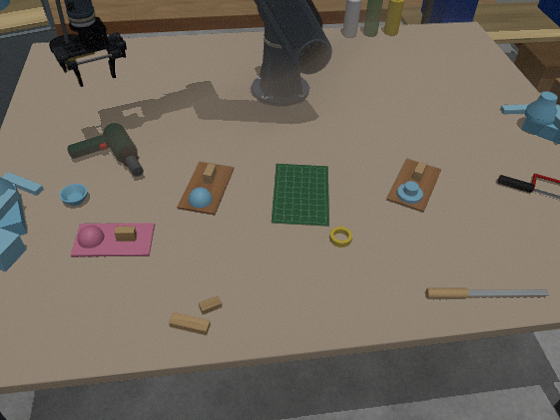

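View pics/side0.png

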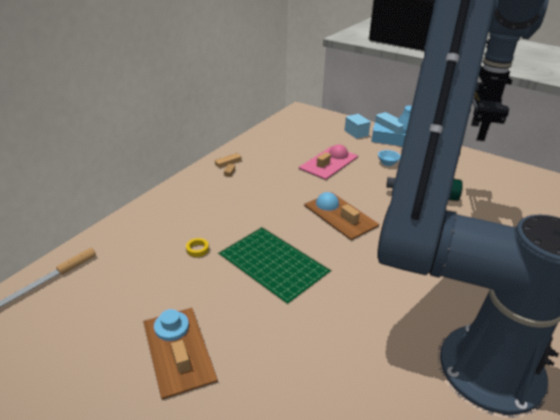

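```bash
cat > h.py <<'E'
from rig import robot
import cv2,numpy as np
from scipy.optimize import minimize
from scipy.spatial.transform import Rotation as R
def box(x0,x1,y0,y1,z0,z1): return np.array([[x,y,z] for x in(x0,x1) for y in(y0,y1) for z in(z0,z1)],float)
a=np.linspace(0,2*np.pi,32)
# unknown dome profile: hemisphere-like ellipsoid on the 11 mm top face
DOME=np.array([[.058+.034*np.cos(t)*np.cos(e),.034*np.sin(t)*np.cos(e),.011+.036*np.sin(e)] for t in a for e in np.linspace(0,np.pi/2,8)])
BOARD=[box(-.1,.1,-.055,.055,.002,.011),DOME]; BLOCK=box(-.06,-.01,-.012,.012,.011,.045)
MAT=[box(-.125,.125,-.08,.08,0,.001)]
def hull(P,pose,c):
    x,y,t=pose; Q=P@R.from_euler('z',t).as_matrix().T+[x,y,0]
    u=cv2.projectPoints(Q,c['rvec'],c['tvec'],c['intrinsics'],c['dist'])[0].reshape(-1,2)
    return cv2.convexHull(u.astype(np.float32)).reshape(-1,2)
S=4
def draw(Ps,pose,c):
    m=np.zeros((420*S,560*S),np.uint8)
    for P in Ps: cv2.fillConvexPoly(m,np.round((hull(P,pose,c)+.5)*S-.5).astype(np.int32),1)
    return cv2.resize(m.astype(np.float32),(560,420),interpolation=cv2.INTER_AREA)
def mask(c,kind):
    H,s,v=cv2.split(cv2.cvtColor(c['pixels'],cv2.COLOR_RGB2HSV).astype(int))
    if kind=='mat': return ((H>50)&(H<90)&(s>60)).astype(np.float32)
    return (((H<20)&(s>135))|((H>92)&(H<115)&(s>80))).astype(np.float32)
def fit(cs,kind,p0,rad=.16):
    Ps,ig=(MAT,None) if kind=='mat' else (BOARD,BLOCK)
    near=[cv2.dilate(draw(Ps,p0,c),np.ones((25,25))) for c in cs]
    ms=[mask(c,kind)*n for c,n in zip(cs,near)]
    def f(p):
        e=0
        for c,m in zip(cs,ms):
            r=draw(Ps,p,c); w=1 if ig is None else 1-draw([ig],p,c)
            e+=(w*np.abs(r-m)).sum()/r.sum()
        return e
    best=min((minimize(f,p0+np.array([0,0,d]),method='Nelder-Mead',options=dict(initial_simplex=p0+np.array([0,0,d])+np.array([[0,0,0],[.015,0,0],[0,.015,0],[0,0,.2]]),xatol=1e-4,fatol=1e-4)) for d in(-.2,0,.2)),key=lambda r:r.fun)
    return best.x,best.fun
def overlay(c,items,name,roi=None):
    im=c['pixels'][...,::-1].copy(); im=cv2.resize(im,None,fx=3,fy=3)
    for Ps,p in items:
        for P in Ps: cv2.polylines(im,[np.round(hull(P,p,c)*3+1).astype(np.int32)],True,(255,0,255),1)
    if roi: x,y,w,h=roi; im=im[y*3:(y+h)*3,x*3:(x+w)*3]
    cv2.imwrite(name,im); return im
E
python3 - <<'E'
from h import *
o=robot.get_obs();print(o['position'],R.from_quat(o['tool_rot']).as_matrix().round(3))
cs=[robot.camera('scene'),robot.camera('side')]
out={}
for k,p0 in(('mat',[.543,-.018,0]),('board',[.492,-.29,-.2])):
    for sel in(cs,cs[:1],cs[1:]):
        p,e=fit(sel,k,np.array(p0)); print(k,p.round(4),np.degrees(p[2]).round(2),round(e,3)); out.setdefault(k,p)
it=[(BOARD+[BLOCK],out['board']),(MAT,out['mat'])]
A=overlay(cs[0],it,'pics/a.png',(170,150,180,95));B=overlay(cs[1],it,'pics/b.png',(205,170,180,95))
cv2.imwrite('pics/fit.png',np.vstack([A,B]))
E
```

```text
[ 0.23405071 -0.57952781  0.22256287] [[ 0.927  0.374  0.   ]
 [ 0.374 -0.927 -0.   ]
 [-0.     0.    -1.   ]]
mat [ 0.5442 -0.0188 -0.1957] -11.22 0.088
mat [ 0.5429 -0.018  -0.19  ] -10.89 0.033
mat [ 0.5453 -0.0197 -0.183 ] -10.49 0.05
board [ 0.4954 -0.292  -0.3417] -19.58 0.756
board [ 0.4901 -0.287  -0.3794] -21.74 0.562
board [ 0.4943 -0.2945 -0.3454] -19.79 0.184
```

View pics/fit.png

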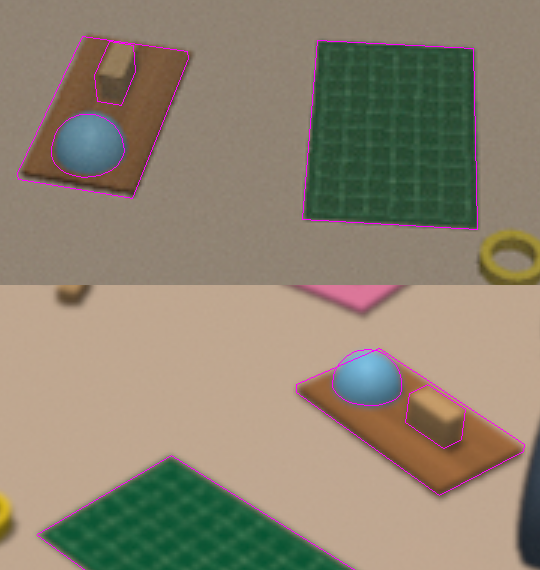

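Call:
servo_tool --rows '[-1, 0.0324, -0.0192, 0, 0, -1, 0.0324, -0.0192, 0, 0, -1, 0.0324, -0.0192, 0, 0, -1, 0.0324, -0.0192, 0, 0, -1, 0.0324, -0.0192, 0, 0]' --newtons 25

```text
time: 1.82
position: [0.349, -0.4285, 0.2226]
tool_rot: [0.982, 0.19, 0.0, 0.0]
ft_force: [0.0, -0.6, 0.1]
grip_width: 0.0871
grip_force: 0.0
```

Call:
servo_tool --rows '[-1, 0.0324, -0.0192, 0, 0, -1, 0.0324, -0.0192, 0, 0, -1, 0.0324, -0.0192, 0, 0, -1, 0.0324, -0.0192, 0, 0, -1, 0.0324, -0.0192, 0, 0]'

```text
time: 2.23
position: [0.4635, -0.2786, 0.2228]
tool_rot: [0.982, 0.191, 0.0, 0.0]
ft_force: [-0.3, -1.2, 0.1]
grip_width: 0.0869
grip_force: 0.0
```

Call:
servo_tool --rows '[-1, 0, 0, 0.02, 7, -1, 0, 0, 0.02, 7, -1, 0, 0, 0.02, 7, -1, 0, 0, 0.02, 7, -1, 0, 0, 0.02, 7]'

```text
time: 2.65
position: [0.463, -0.2801, 0.1219]
tool_rot: [0.993, -0.116, 0.0, 0.0]
ft_force: [0.7, -1.4, -0.3]
grip_width: 0.0873
grip_force: 0.0
```

Call:
servo_tool --rows '[-1, 0, 0, 0.01, 6.6, -1, 0, 0, 0, 0, -1, 0, 0, 0, 0]'

```text
time: 2.9
position: [0.4625, -0.2801, 0.1123]
tool_rot: [0.986, -0.169, -0.0, -0.0]
ft_force: [0.0, -0.5, 0.1]
grip_width: 0.087
grip_force: 0.0
```

```bash
python3 - <<'E'
import re
s=open('h.py').read()
s=s.replace("return (((H<20)&(s>135))|((H>92)&(H<115)&(s>80))).astype(np.float32)","""return s""")
s=s.replace("ms=[mask(c,kind)*n for c,n in zip(cs,near)]","""ms=[mask(c,kind)*n for c,n in zip(cs,near)] if kind=='mat' else [bmask(c,n) for c,n in zip(cs,near)]""")
s=s.replace("def fit(","""def bmask(c,n):
    # colour distance from the bench/mat is strongest in blue/red ratio: brown vs beige; blue dome by hue
    H,s,v=cv2.split(cv2.cvtColor(c['pixels'],cv2.COLOR_RGB2HSV))
    on=n>0; t=cv2.threshold(s[on&(H<25)].reshape(-1,1),0,255,cv2.THRESH_OTSU)[0]
    return ((((H<25)&(s>t))|((H>92)&(H<118)&(s>70)))&on).astype(np.float32)
def fit(""")
open('h.py','w').write(s)
E
python3 - <<'E'
from h import *
o=robot.get_obs();print(o['time'],o['position'],R.from_quat(o['tool_rot']).as_matrix().round(4),o['q'])
cs=[robot.camera('scene'),robot.camera('side')]
out={}
for k,p0 in(('mat',[.543,-.018,-.19]),('board',[.492,-.29,-.34])):
    for sel in(cs,cs[:1],cs[1:]):
        p,e=fit(sel,k,np.array(p0)); print(k,p.round(4),np.degrees(p[2]).round(2),round(e,3)); out.setdefault(k,p)
c=robot.camera('wrist')
T=np.eye(4);T[:3,:3]=R.from_quat(o['tool_rot']).as_matrix();T[:3,3]=o['position']
W=np.linalg.inv(T@c['mount']);c['rvec']=R.from_matrix(W[:3,:3]).as_rotvec();c['tvec']=W[:3,3]
p,e=fit([c],'board',out['board']);print('wrist',p.round(4),np.degrees(p[2]).round(2),e)
im=overlay(c,[(BOARD+[BLOCK],out['board'])],'pics/w1.png');cv2.imwrite('pics/w1.png',cv2.resize(im,(800,600)))
E
```

```text
2.9 [ 0.4625141  -0.28005161  0.11225715] [[ 9.430e-01 -3.328e-01 -7.000e-04]
 [-3.328e-01 -9.430e-01  7.000e-04]
 [-9.000e-04 -4.000e-04 -1.000e+00]] [-7.51219656e-01  5.74949868e-01  1.74325905e+00  1.06320781e-05
  8.24393178e-01  1.15879704e+00]
mat [ 0.5429 -0.0185 -0.1912] -10.96 0.09
mat [ 0.5435 -0.0173 -0.196 ] -11.23 0.033
mat [ 0.5461 -0.0202 -0.1944] -11.14 0.047
board [ 0.4916 -0.2888 -0.351 ] -20.11 0.487
board [ 0.4914 -0.2882 -0.3471] -19.89 0.085
board [ 0.4928 -0.2921 -0.3519] -20.16 0.396
wrist [ 0.5099 -0.2943 -0.3468] -19.87 0.09276670962572098
```

View pics/w1.png

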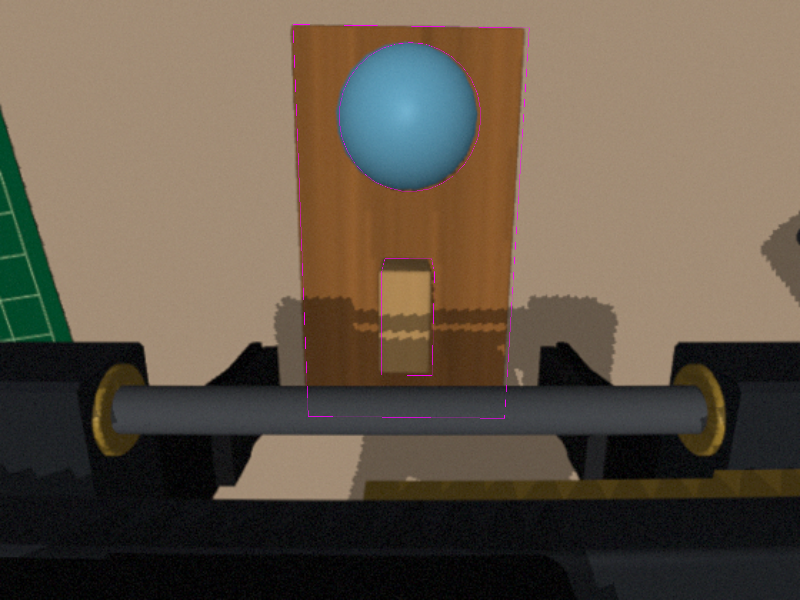

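Call:
servo_tool --rows '[-1, -0.0047, -0.0018, 0.02, 0.7, -1, 0, 0, 0.02, 0, -1, 0, 0, 0.02, 0, -1, 0, 0, 0.02, 0, -1, 0, 0, 0.015, 0]'

```text
time: 3.47
position: [0.4592, -0.2773, 0.0174]
tool_rot: [0.984, -0.176, 0.001, 0.0]
ft_force: [0.3, 0.7, -0.0]
grip_width: 0.0869
grip_force: 0.0
```

Call:
servo_tool --rows '[-1, 0, 0, 0.001, 0, -1, 0, 0, 0, 0, 0, 0, 0, 0, 0, 0.3, 0, 0, 0, 0, 0.4, 0, 0, 0, 0]'

```text
time: 3.88
position: [0.4595, -0.2775, 0.0178]
tool_rot: [0.984, -0.176, 0.001, 0.001]
ft_force: [-0.4, 0.4, -0.5]
grip_width: 0.0742
grip_force: 0.0
```

Call:
servo_tool --rows '[0.6, 0, 0, 0, 0, 0.8, 0, 0, 0, 0, 1, 0, 0, 0, 0, 1, 0, 0, 0, 0, 1, 0, 0, 0, 0]'

```text
time: 4.3
position: [0.4588, -0.2769, 0.0166]
tool_rot: [0.984, -0.176, 0.0, 0.0]
ft_force: [0.3, -0.6, -0.5]
grip_width: 0.0417
grip_force: 0.0
```

Call:
servo_tool --rows '[1, 0, 0, 0, 0, 1, 0, 0, 0, 0, 1, 0, 0, 0, 0, 1, 0, 0, 0, 0, 1, 0, 0, 0, 0]'

```text
time: 4.72
position: [0.4587, -0.2769, 0.0165]
tool_rot: [0.984, -0.176, -0.0, -0.0]
ft_force: [0.4, -0.8, -0.3]
grip_width: 0.0237
grip_force: 25.0
```

```bash
python3 - <<'E'
from h import *
o=robot.get_obs();M=R.from_quat(o['tool_rot']).as_matrix();print(o['position'],np.degrees(np.arctan2(M[1,0],M[0,0])),o['grip_width'],o['grip_force'])
# block offset along tool x kept from the fit; target TCP for board centred on mat
b=np.array([.4916,-.2888]);off=(M[:2,:2].T@(b-o['position'][:2]));print('board in tool',off)
m=np.array([.543,-.0185]);t=np.radians(-11.0);Rt=np.array([[np.cos(t),np.sin(t)],[np.sin(t),-np.cos(t)]])
tgt=m-Rt@np.array([.035,0]);d=tgt-o['position'][:2];print('tgt',tgt,'tool delta before turn',M[:2,:2].T@d)
E
```

```text
[ 0.45874344 -0.27686544  0.01649273] -20.30206998193834 0.023695896701674258 24.998291479423642
board in tool [ 0.03495632 -0.00020708]
tgt [ 0.50864305 -0.01182169] tool delta before turn [-0.04516244 -0.26589193]
```

Call:
servo_tool --rows '[1, -0.0006, -0.0034, 0, 0, 1, -0.0012, -0.0068, 0, 0, 1, -0.0018, -0.0106, 0, 0, 1, -0.0018, -0.0106, 0, 0, 1, -0.0018, -0.0106, 0, 0]'

```text
time: 5.13
position: [0.4666, -0.2335, 0.0165]
tool_rot: [0.984, -0.176, -0.0, -0.0]
ft_force: [-0.6, -0.9, -1.7]
grip_width: 0.0236
grip_force: 25.0
```

Call:
servo_tool --rows '[1, -0.0018, -0.0106, 0, 0, 1, -0.0018, -0.0106, 0, 0, 1, -0.0018, -0.0106, 0, 0, 1, -0.0018, -0.0106, 0, 0, 1, -0.0018, -0.0106, 0, 0]'

```text
time: 5.55
position: [0.4766, -0.1807, 0.0165]
tool_rot: [0.984, -0.176, -0.0, -0.0]
ft_force: [-0.5, -0.3, -3.2]
grip_width: 0.0235
grip_force: 25.0
```

Call:
servo_tool --rows '[1, 0, 0, 0.0005, 0, 1, 0, 0, 0.0005, 0, 1, 0, 0, 0, 0]'

```text
time: 5.8
position: [0.4765, -0.1796, 0.0165]
tool_rot: [0.984, -0.176, -0.0, -0.001]
ft_force: [1.1, 7.2, 7.6]
grip_width: 0.0238
grip_force: 25.0
```

```bash
python3 - <<'E'
from h import *
o=robot.get_obs();print(o['time'],o['position'],o['ft_force'],o['moment'],o['tool_rot'])
c=robot.camera('side');cv2.imwrite('pics/s2.png',cv2.resize(c['pixels'][170:290,200:360,::-1],(800,600),interpolation=cv2.INTER_CUBIC))
o=robot.get_obs();print(o['position'],o['ft_force'])
E
```

```text
5.8 [ 0.47646913 -0.17960769  0.01646849] [1.09157297 7.24592095 7.57096466] [ 1.16281013 -0.26196685  0.09768876] [ 9.84377995e-01 -1.76063553e-01 -4.68403697e-04 -1.16974395e-03]
[ 0.47643825 -0.17979251  0.01643643] [2.7022498  6.29353676 7.54332441]
```

View pics/s2.png

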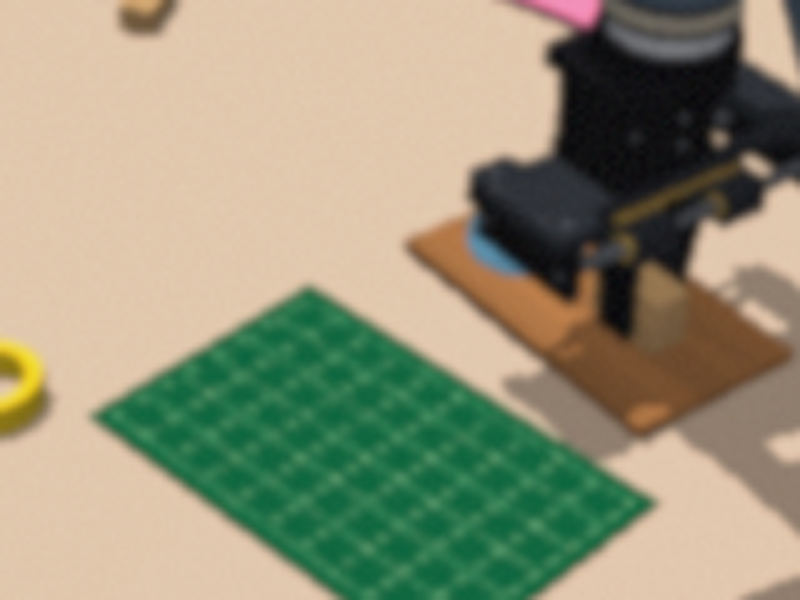

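Call:
servo_tool --rows '[1, -0.0008, -0.005, 0, 0, 1, -0.0018, -0.0105, 0, 0, 1, -0.0018, -0.0105, 0, 0, 1, -0.0018, -0.0105, 0, 0, 1, -0.0018, -0.0105, 0, 0]'

```text
time: 6.27
position: [0.4868, -0.1364, 0.0164]
tool_rot: [0.984, -0.176, 0.002, 0.001]
ft_force: [-0.4, -6.4, 4.3]
grip_width: 0.0238
grip_force: 25.0
```

Call:
servo_tool --rows '[1, -0.0018, -0.0105, 0, 0, 1, -0.0018, -0.0105, 0, 0, 1, -0.0018, -0.0105, 0, 0, 1, -0.0018, -0.0105, 0, 0, 1, -0.0018, -0.0105, 0, 0]'

```text
time: 6.68
position: [0.4965, -0.0838, 0.0165]
tool_rot: [0.984, -0.176, 0.002, 0.001]
ft_force: [-0.1, -5.4, 4.5]
grip_width: 0.0239
grip_force: 25.0
```

Call:
servo_tool --rows '[1, -0.0018, -0.0105, 0, 0, 1, -0.0018, -0.0105, 0, 0, 1, -0.0018, -0.0105, 0, 0, 1, -0.0018, -0.0105, 0, 0, 1, -0.0018, -0.0105, 0, 0]'

```text
time: 7.1
position: [0.506, -0.0313, 0.0165]
tool_rot: [0.984, -0.176, 0.001, 0.001]
ft_force: [-1.2, -6.4, 5.8]
grip_width: 0.0238
grip_force: 25.0
```

Call:
servo_tool --rows '[1, 0, -0.003, 0, -2, 1, 0, 0, 0, -2, 1, 0, 0, 0, -2, 1, 0, 0, 0, -2, 1, 0, 0, 0, -1.3]'

```text
time: 7.52
position: [0.5067, -0.0278, 0.0164]
tool_rot: [0.995, -0.097, 0.001, -0.0]
ft_force: [-1.1, -2.0, 5.8]
grip_width: 0.0239
grip_force: 25.1
```

Call:
servo_tool --rows '[1, 0, 0, 0, 0, 1, 0, 0, 0, 0]'

```text
time: 7.68
position: [0.5067, -0.0279, 0.0164]
tool_rot: [0.995, -0.097, 0.001, 0.0]
ft_force: [-0.1, -1.9, 6.3]
grip_width: 0.0236
grip_force: 25.0
```

```bash
cat > m.py <<'E'
from h import *
o=robot.get_obs();M=R.from_quat(o['tool_rot']).as_matrix();print(o['time'],o['position'],np.degrees(np.arctan2(M[1,0],M[0,0])),o['ft_force'])
cs=[robot.camera('scene'),robot.camera('side')]
c=robot.camera('wrist')
T=np.eye(4);T[:3,:3]=M;T[:3,3]=o['position']
W=np.linalg.inv(T@c['mount']);c['rvec']=R.from_matrix(W[:3,:3]).as_rotvec();c['tvec']=W[:3,3]
p0=np.array([.543,-.0185,-.192])
for n,s in(('scene',cs[:1]),('side',cs[1:]),('wrist',[c])):
    p,e=fit(s,'board',p0);print(n,p.round(4),np.degrees(p[2]).round(2),round(e,3))
E
python3 - <<'E'
exec(open('m.py').read())
A=overlay(cs[0],[(BOARD+[BLOCK],p0),(MAT,p0)],'pics/x.png',(250,140,110,100))
B=overlay(c,[(BOARD+[BLOCK],p0),(MAT,p0)],'pics/y.png');B=cv2.resize(B,(400,300))
A=cv2.resize(A,(330,300));cv2.imwrite('pics/m3.png',np.hstack([A,B]))
E
```

```text
7.6833 [ 0.50667619 -0.02785751  0.0164338 ] -11.107491094221245 [-0.11223039 -1.85659687  6.27798712]
scene [ 0.5422 -0.0344 -0.1925] -11.03 0.158
side [ 0.5441 -0.036  -0.2048] -11.73 0.321
wrist [ 0.5526 -0.0345 -0.2061] -11.81 0.248
```

View pics/m3.png

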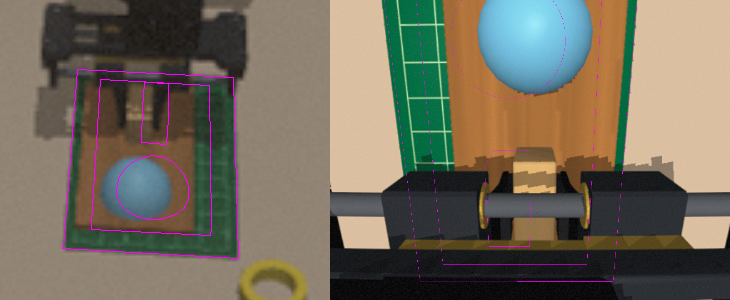

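Call:
servo_tool --rows '[1, -0.0004, -0.005, 0, 0, 1, -0.0004, -0.006, 0, 0, 1, -0.0004, -0.005, 0, 0, 1, 0, 0, 0, 0, 1, 0, 0, 0, 0]'

```text
time: 8.25
position: [0.509, -0.0119, 0.0165]
tool_rot: [0.995, -0.096, 0.001, 0.0]
ft_force: [1.0, -1.1, 6.6]
grip_width: 0.0241
grip_force: 25.0
```

```bash
python3 - <<'E'
exec(open('m.py').read())
A=overlay(cs[0],[(BOARD+[BLOCK],p0),(MAT,p0)],'pics/x.png',(250,140,110,100))
B=overlay(c,[(BOARD+[BLOCK],p0),(MAT,p0)],'pics/y.png');B=cv2.resize(B,(400,300))
A=cv2.resize(A,(330,300));cv2.imwrite('pics/m4.png',np.hstack([A,B]))
E
```

```text
8.25 [ 0.50900181 -0.01191757  0.01645093] -11.014095921840308 [ 1.03772018 -1.13401369  6.55594808]
scene [ 0.5441 -0.0179 -0.1861] -10.66 0.16
side [ 0.5458 -0.0193 -0.1911] -10.95 0.333
wrist [ 0.555  -0.0198 -0.1918] -10.99 0.182
```

View pics/m4.png

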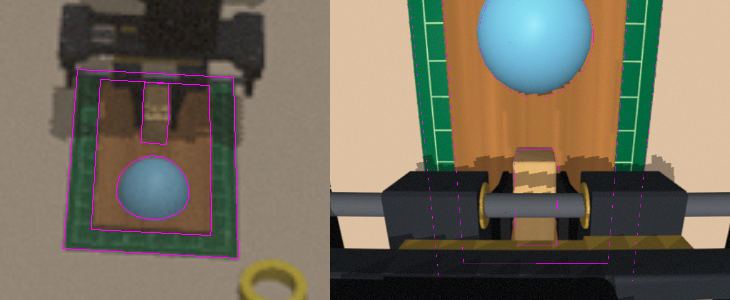

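Call:
servo_tool --rows '[1, 0, 0, -0.0007, 0, 0.5, 0, 0, 0, 0, 0.2, 0, 0, 0, 0, -0.2, 0, 0, 0, 0, -0.2, 0, 0, 0, 0]'

```text
time: 8.82
position: [0.5074, -0.0117, 0.016]
tool_rot: [0.995, -0.096, -0.0, -0.0]
ft_force: [-0.1, -0.5, 0.1]
grip_width: 0.0367
grip_force: 0.0
```

Call:
servo_tool --rows '[-0.2, 0, 0, 0, 0, -0.2, 0, 0, 0, 0, -0.2, 0, 0, -0.01, 0, -0.2, 0, 0, -0.02, 0, -0.2, 0, 0, -0.03, 0]'

```text
time: 9.23
position: [0.506, -0.0115, 0.0755]
tool_rot: [0.995, -0.096, -0.003, -0.0]
ft_force: [0.1, -0.0, -0.0]
grip_width: 0.0518
grip_force: 0.0
```

Call:
servo_tool --rows '[-0.2, 0, 0, -0.03, 0, -0.2, 0, 0, -0.03, 0, -0.2, 0, 0, -0.03, 0, -0.2, 0, 0, 0, 0, -0.2, 0, 0, 0, 0]'

```text
time: 9.65
position: [0.509, -0.0121, 0.1687]
tool_rot: [0.995, -0.096, 0.003, 0.0]
ft_force: [-0.6, -0.1, -0.5]
grip_width: 0.0527
grip_force: 0.0
```

```bash
python3 - <<'E'
exec(open('m.py').read())
B=overlay(c,[(BOARD+[BLOCK],p0),(MAT,p0)],'pics/y.png');B=cv2.resize(B,(560,420))
A=cv2.resize(overlay(cs[0],[(MAT,p0)],'pics/x.png',(250,140,110,100)),(240,420));cv2.imwrite('pics/m5.png',np.hstack([A,B]))
E
```

```text
9.65 [ 0.509001   -0.01205262  0.16865779] -11.002818026632461 [-0.61285734 -0.05191759 -0.50726714]
scene [ 0.543  -0.017  -0.1937] -11.1 0.074
side [ 0.5452 -0.0193 -0.1944] -11.14 0.068
wrist [ 0.5473 -0.0183 -0.1922] -11.01 0.025
```

View pics/m5.png

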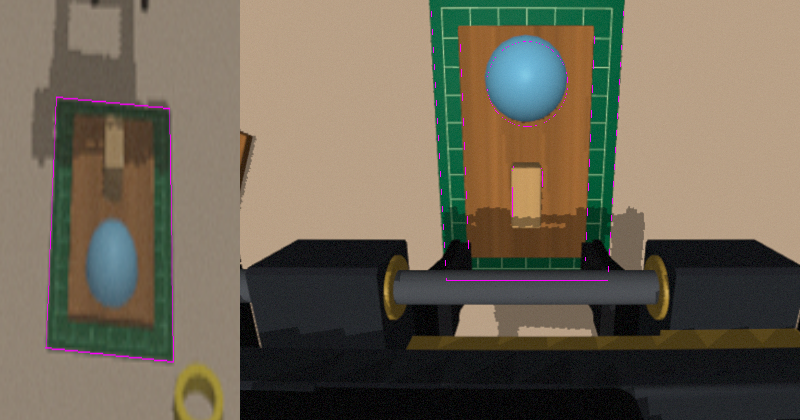

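```bash
python3 -c "
from rig import robot
print(robot.hand_in())"
```

```text
the job is handed in; nothing more can be done
None
```

I slid the dome board onto the mat, let it go and handed the job in: it lies within about 1 mm of centre and 0.3° of parallel, and the arm never went near the collar board or the tape. For about the first 10 cm the wrist read up to 3 N of upward pull on the board, so it may have been partly unloaded until I pressed it down; a side picture right after pressing showed it flat.

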